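# Lock a spring-loaded bayonet fitting in its fixture and hold it

## Task

On the fixture block, draw the lock pin straight up out of its bore and park it in the open notch at the block's side, hanging by its collar, and let go of it. Then take the winged bayonet fitting by its wing out of the wooden stand, push it through the long slot of the socket against the spring until its flange is flush on the block, and turn it a quarter turn clockwise (seen from above). Finish still gripping the wing and holding the flange pressed flush, so that a colleague could tighten it: do not let go, and leave the other things on the bench alone.

Things in the scene. Friction and masses are not known exactly. Their poses are not given: they have to be found in the camera images.
- socket_mouth (a point): Centre of the socket slot in the top face of the fixture block. Block fixed, 100 x 100 mm, 60 mm high, grey, bright steel top plate 8 mm thick; slot 53 mm (x) by 19 mm (y), z up. Under the plate is a hollow with a sprung plunger. There the fitting's bar turns only clockwise seen from above, from the slot's line to a stop about 1.6 rad on; rotation itself is not sprung.
- plunger (a joint): Brass spring plunger in the socket: depth pressed, m. 0 = up, its top 9 mm below the block's top; about 0.014 with the fitting's flange flush; stop 0.018. It takes about 5.5 N to start it and 12 N at flush.
- notch (a point): Centre of the parking notch in the steel fork on the block's -y side, level with the block's top, 77 mm from the socket's centre along the block's -y; axes as the socket's. Notch 14 mm wide (x), reaching 16 mm either way along y, closed towards the block, open at the outer end. Fork plate 8 mm thick, arms 12 mm wide, free below.
- pin_head (a point): Centre of the lock pin's grip, an upright dark steel knob 20 mm across, reaching 16 mm above and below this point; z up along the pin; grip from above. It starts in a bore 17 mm along the block's +x and 20.5 mm along its -y from the socket's centre, beside the slot, in the flange's way.
- pin_collar (a point): On the pin's axis, underside of its collar (24 mm across, 5 mm thick), 16 mm below pin_head. The shank below is 10 mm across, 40 mm long. The collar rests on the block's top at the start, on the fork when parked. Pin about 80 g.
- wing (a point): Centre of the fitting's wing, its aluminium grip: upright flat bar 50 mm long (x), 14 mm thick (y), 45 mm tall (z up), standing on the round flange; pinch it across the 14 mm. Fitting about 300 g; it starts in the wooden stand, upright.
- flange (a point): On the fitting's axis, underside of its flange (60 mm across, 8 mm thick), 30.5 mm below the wing's centre; axes as the wing's. Below: shank 15 mm across, and at its foot a cross bar 48 (x) x 14 x 8 mm tall, underside 23 mm below this point. Height over socket_mouth: flush 0; on the unpressed plunger 14 mm; the bar can turn only below 7 mm, and turned and let go it springs up to 7 mm.
- stand_top (a point): Centre of the top of the fixed wooden stand, 90 x 70 mm, 32 mm high, with a slot 55 x 21 mm (long along x) in which the fitting's foot hangs, flange resting on the top.
- channel_block: Bystander: dark steel block with a groove, 60 x 50 x 40 mm, loose; origin at the centre of its underside.
- jar: Bystander: amber glass jar with steel cap, 56 mm across, 75 mm tall, loose; origin at the centre of its underside.
- wrench: Bystander: steel wrench lying flat on the bench; origin at the centre of its underside.
Not all that is in view belongs to the job. What is shaped like the part that bears pin_head but red is not meant. Leave any yellow look-alike of the part that bears wing alone.

How it is judged:
On the way, in this order (a step that is already met when the one before it is completed fails the run):
1. the pin hangs by its collar in the side notch, released (horizontal distance between pin_collar and notch below 0.015 m and z of pin_collar in the frame of notch between -0.004 and 0.004 m and angle between pin_collar's own z axis and vertical below 0.12 rad and contact force between the fingers and pin below 0.2 N and linear speed of pin below 0.03 m/s), for 0.2 s.
2. the fitting is pushed into the socket against the spring, its bar in line with the slot (z of flange in the frame of socket_mouth below 0.01 m and angle between the x axis of flange and the x axis of socket_mouth, either way round below 0.3 rad and horizontal distance between flange and socket_mouth below 0.006 m and value of joint plunger above 0.003 m), for 0.02 s.
At the end, for the whole second after the job is handed in: Wing still gripped at mid height (over 3 N, within 22 mm); flange within 3 mm of the block, centred to 6 mm, upright to 0.08 rad; plunger down 10.5 mm or more; turned 1.2 rad or more from the slot; pin untouched in the notch within 15 mm, height within 4 mm, upright to 0.12 rad (horizontal distance between pin_collar and notch below 0.015 m and z of pin_collar in the frame of notch between -0.004 and 0.004 m and angle between pin_collar's own z axis and vertical below 0.12 rad and horizontal distance between flange and socket_mouth below 0.006 m and z of flange in the frame of socket_mouth between -0.003 and 0.003 m and angle between the x axis of flange and the x axis of socket_mouth, either way round above 1.2 rad and angle between flange's own z axis and vertical below 0.08 rad and value of joint plunger above 0.0105 m and linear speed of fitting below 0.02 m/s and contact force between the fingers and fitting above 3 N and z of the grasp point in the frame of wing between -0.022 and 0.022 m and contact force between each of the arm, the fingers and pin below 0.2 N); the arm keeps its last pose, push and grip.
It fails at once if a bystander is moved by more than 20 mm (distance of any of channel_block, jar, wrench from where it was at the start of the episode above 0.02 m).
It also fails if it takes over 54 s, if anything falls off the work surface, if the arm or the gripper's body presses on something with over 40 N, if the wrist force passes 120 N, or if a joint passes its speed limit or range.

## Robot

A 7-joint arm with a two-finger parallel gripper is mounted at the origin on the work surface. World frame = base frame: x ahead of the robot, y to its left, z up, the work surface at z = 0. Lengths are in m, angles in rad, forces in N, time in s.
With the tool pointing down it reaches from about 0.4 to 0.875 m from the base axis. Payload 6.5 kg.
Tool frame: the origin (TCP) lies at the very end of the fingers, on their centre line; the grasp point (between the pads) lies arm.grip_depth behind it (arm.grip_depth is the distance from the TCP to the grasp point, in m); z points along the fingers, y is the line along which they close (so a half turn about z gives the same grasp; the last joint's range is limited). The gripper opens to 85 mm and grips with 20 to 120 N. Pads are 22 mm wide; open, the fingers measure 114 mm over their backs; the gripper's body (76 mm by 85 mm) begins 54 mm behind the grasp point. The pads swing forward as they close: fully open they stand 13 mm farther back than shut.
Start: joints at [-1.175, 0.536, -0.004, 1.538, 0.003, 1.067, -0.071], TCP at [0.29, 0.582, 0.196] pointing down, gripper open.
Joint ranges: [-2.7, 2.7], [-0.37, 2.16], [-1.27, 1.26], [0.24, 2.4], [-1.31, 4.45], [0.19, 1.91], [-2.76, 2.76]. Speed limits (rad/s): [2.39, 2.39, 3.14, 3.14, 3.14, 3.14, 3.14].

## Interface

Orientations are given as a unit quaternion [x, y, z, w].
In Python, from bench import arm, imaging, ticket gives the robot as it stands.
- The arm moves only by the shell command python3 -m pendant 'ROWS' [FORCE]. ROWS is JSON, a list of rows, each a list of 3 entries, a list of its own where there are three numbers: the shift along the tool's x, y, z in mm, then the turn, a rotation vector about the tool's x, y, z in degrees, then the closure, from -1 (fully open) to 1 (shut). In form: [[[tx, ty, tz], [wx, wy, wz], gripper], ...]. A call has 1 to 5 rows; each row shifts and turns the commanded pose from where the row before left it, along the tool's axes as they then stand; what a row does not reach is not made up. A row lasts 1/12 s, in which the tool goes at most 41.7 mm and 7.16 degrees, less where a joint would pass 70% of its speed; a pose out of reach is approached as far as the arm can. A call is refused whole if a number of a shift passes 41.7 or a number of a turn 7.16, either way. A call with a gripper value outside its range is refused whole. The fingers move at their own pace and stop on an object; FORCE is the grip in N (left out, the last holds). Time passes only in rows, so rows that do not move let the fingers close. It gives the time, the measured TCP pose, the force, the opening and the grip force at its end, in the units of the state.
- arm.observe(): the state, without advancing time (a new reading comes with each control period).
- imaging.camera(name): name is "scene" or "top" or "wrist"; returns a dict with "image" (420x560x3 uint8, blue, green, red), "K" (3x3 intrinsics, pixels), "R" (3x3) and "t" (3): a world point X has camera coordinates R X + t. Camera axes: x right, y down, z forward; pixel columns grow to the right and rows downward; lengths in m; the calibration is good to about 2 mm. A picture is of the moment at which its call begins. There is no depth.
- ticket.job_done(): hands the job in; it is judged then, once.
The state is a dict: "time_s": time; "q": joint angles; "joint_vel": joint speeds; "joint_efforts": joint torques, N m; "eef_pos": TCP position; "tcp_rot": TCP orientation; "wrist_force": force on the tool from outside, world axes, zero at the start; "torque": the same for the moment, N m; "opening": opening from 0.0 (shut) to 1.0 (fully open); "gripper_force": force on a finger pad.
Only numpy, scipy, OpenCV 4.12 (cv2) and the standard library are available. Lean on these libraries where they do the work, as an engineer would, in place of code of your own. Each camera call takes 0.05 s, during which the arm holds its last target. There are 200 camera calls.

## Working session

There is one attempt and no reset: what is moved stays moved. The work goes in short steps, Python scripts to look and compute and a shell command to move; the robot and the scene stay as the last step left them, time stands still between calls to the robot, and variables do not carry over. Pictures are saved under pics/ and viewed, at most 10 in all, crops included, and the job is handed in when it is done.

```bash
ls; mkdir -p pics
python3 - <<'E'
from bench import arm, imaging
import cv2,pickle
s=arm.observe(); print(s['time_s'],s['eef_pos'],s['tcp_rot'],s['opening'],arm.grip_depth,s['wrist_force'])
d={}
for n in('scene','top'):
    c=imaging.camera(n); d[n]=c; cv2.imwrite(f'pics/{n}0.png',c['image']); print(n,c['K'],c['R'],c['t'])
pickle.dump(d,open('cams.pkl','wb'))
E
```

```text
pics
0.0 [0.28928334 0.58129622 0.19559725] [ 2.28822634e-01  9.73467735e-01 -8.63468108e-04 -1.60371581e-04] 1.0001236921051073 0.0187 [0.60996576 0.00528457 0.40340237]
scene [[400.83405607   0.         281.08096621]
 [  0.         400.83405607 212.25622534]
 [  0.           0.           1.        ]] [[-0.34537149  0.93830895  0.01717127]
 [ 0.60292524  0.23587111 -0.76213252]
 [-0.71916597 -0.25286585 -0.6471933 ]] [ 0.18696464 -0.29575218  1.23083093]
top [[512.18319667   0.         279.00256821]
 [  0.         512.18319667 212.59935194]
 [  0.           0.           1.        ]] [[-0.02296983 -0.99962285  0.01505107]
 [-0.9959547   0.02157216 -0.08722893]
 [ 0.08687135 -0.01699382 -0.99607458]] [-0.01290954  0.59705136  1.05169549]
```

View pics/scene0.png

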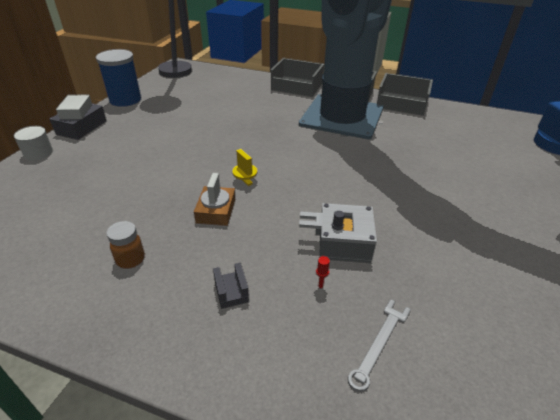

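View pics/top0.png

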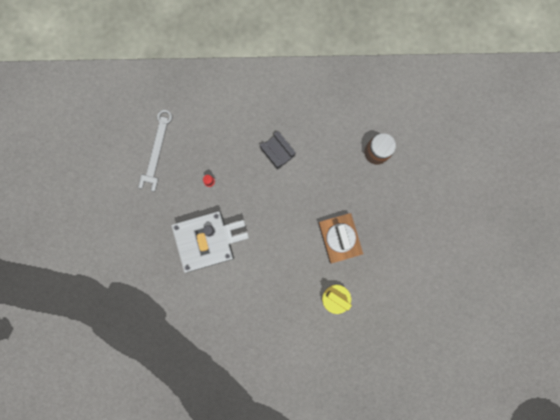

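The scene shows the grey block at scene (347,232), with its dark pin at (338,219) and fork at (311,220). The wooden stand with the aluminium fitting is at (215,198). Decoys are the red pin at (323,270) and the yellow fitting at (245,168). In the top view the dark pin is at (208,229), the slot at (203,242), the fork at (237,231), the wing at (340,236), the red pin at (208,180) and the yellow fitting at (337,299). The dark pin in the block's bore and the aluminium fitting in the stand match the description. One enlarged crop will confirm this.

```bash
cat > h.py <<'E'
import numpy as np,cv2
from scipy.spatial.transform import Rotation as Ro
def ray(c,u,v,z):
    K,R,t=c['K'],np.array(c['R']),np.array(c['t'])
    d=R.T@np.linalg.solve(K,[u,v,1.]); o=-R.T@t
    return o+d*(z-o[2])/d[2]
def big(mask):
    cs,_=cv2.findContours(mask.astype(np.uint8)*255,cv2.RETR_EXTERNAL,cv2.CHAIN_APPROX_NONE)
    return max(cs,key=cv2.contourArea)
def rect(c,cnt,z):
    p=np.array([ray(c,u,v,z)[:2] for u,v in cnt[:,0]+0.0])
    (cx,cy),(w,h),a=cv2.minAreaRect((p*1000).astype(np.float32)); return (cx,cy),(w,h),a
def proj(c,X):
    p=c['K']@(np.array(c['R'])@np.array(X)+c['t']); return p[:2]/p[2]
E
python3 - <<'E'
import pickle; from h import *
c=pickle.load(open('cams.pkl','rb'))['top']; im=c['image']
hsv=cv2.cvtColor(im,cv2.COLOR_BGR2HSV); H,S,V=cv2.split(hsv)
def roi(m,x0,x1,y0,y1):
    r=np.zeros_like(m); r[y0:y1,x0:x1]=m[y0:y1,x0:x1]; return r
pl=cv2.morphologyEx(roi(((V>135)&(S<60)).astype(np.uint8),160,260,200,285),cv2.MORPH_CLOSE,np.ones((3,3)))
plo=cv2.morphologyEx(pl*1,cv2.MORPH_CLOSE,np.ones((15,15)));plo=cv2.morphologyEx(plo,cv2.MORPH_OPEN,np.ones((25,25)))
print('plate',rect(c,big(plo),.06), 'with fork',rect(c,big(pl),.06))
br=roi(((S>55)&(H>14//2)&(H<22)&(V>50)).astype(np.uint8),160,260,200,285)
print('plunger',rect(c,big(br),.051))
st=roi(((S>80)&(H<20)).astype(np.uint8),310,375,200,275); st=cv2.morphologyEx(st,cv2.MORPH_CLOSE,np.ones((15,15)))
print('stand',rect(c,big(st),.032))
fl=roi(((V>140)&(S<60)).astype(np.uint8),310,375,200,275)
cn=big(cv2.morphologyEx(fl,cv2.MORPH_CLOSE,np.ones((9,9)))); print('flange',rect(c,cn,.04))
dk=roi((V<70).astype(np.uint8),198,220,218,240); print('pin head',rect(c,big(dk),.096), cv2.minEnclosingCircle(big(dk)))
a=cv2.resize(im[195:290,160:270],None,fx=4,fy=4,interpolation=cv2.INTER_CUBIC); b=cv2.resize(im[195:290,300:390],None,fx=4,fy=4,interpolation=cv2.INTER_CUBIC)
cv2.imwrite('pics/crop.png',np.hstack([a,b]))
E
```

```text
plate ((537.49169921875, 116.93082427978516), (201.70530700683594, 170.0596923828125), 88.78060150146484) with fork ((537.49169921875, 116.93082427978516), (201.70530700683594, 170.0596923828125), 88.78060150146484)
plunger ((538.0708618164062, 133.034912109375), (38.61800003051758, 18.511489868164062), 11.874566078186035)
stand ((540.9288330078125, -153.0229949951172), (90.00999450683594, 70.1248779296875), 14.578608512878418)
flange ((542.3738403320312, -155.88235473632812), (133.751708984375, 154.11903381347656), 88.380859375)Traceback (most recent call last):
  File "<stdin>", line 15, in <module>
  File "h.py", line 9, in big
    return max(cs,key=cv2.contourArea)
ValueError: max() iterable argument is empty
```

Run:
```python
import pickle; from h import *
c=pickle.load(open('cams.pkl','rb'))['top']; im=c['image']
hsv=cv2.cvtColor(im,cv2.COLOR_BGR2HSV); H,S,V=cv2.split(hsv)
print(V[229,198:220],V[250,165:240:3],V[236,320:362:2])
def roi(m,x0,x1,y0,y1):
    r=np.zeros_like(m); r[y0:y1,x0:x1]=m[y0:y1,x0:x1]; return r
for T in (150,165,180):
    pl=roi((V>T).astype(np.uint8),160,260,200,285)
    plc=cv2.morphologyEx(pl,cv2.MORPH_CLOSE,np.ones((25,25)));plo=cv2.morphologyEx(plc,cv2.MORPH_OPEN,np.ones((31,31)))
    if plo.any(): print(T,'plate',rect(c,big(plo),.06),'all',rect(c,big(plc),.06))
    fl=roi((V>T).astype(np.uint8),310,375,200,275)
    if fl.any(): print('flange',rect(c,big(cv2.morphologyEx(fl,cv2.MORPH_CLOSE,np.ones((9,9)))),.04))
for T in(60,80,95):
    dk=roi((V<T).astype(np.uint8),198,220,218,240)
    if dk.any(): print('pin head',T,rect(c,big(dk),.096), cv2.minEnclosingCircle(big(dk)))
a=cv2.resize(im[195:290,160:270],None,fx=4,fy=4,interpolation=cv2.INTER_CUBIC); b=cv2.resize(im[195:290,300:390],None,fx=4,fy=4,interpolation=cv2.INTER_CUBIC)
cv2.imwrite('pics/crop.png',np.hstack([a,b]))
```

```text
[147 136 123 112 104 100 102 105 106 107 108 110 107  99  85  95 133 175
 198 204 202 201] [143 145 144 140 150 200 200 199 197 199 200 182 181 171 117 192 203 202
 202 202 203 201 103 149 149] [140 105 158 152 201 207 208 209 197 106 149 223 224 219 200 213 214 202
 162 149 145]
150 plate ((522.854248046875, 101.64668273925781), (158.1381072998047, 141.48159790039062), 88.90802001953125) all ((526.2716674804688, 93.39473724365234), (167.16189575195312, 174.7782440185547), 14.43267822265625)
flange ((535.804443359375, -139.25148010253906), (90.90485382080078, 97.06419372558594), 16.002599716186523)
165 plate ((537.4320068359375, 125.58119201660156), (105.3487548828125, 89.30117797851562), 89.1515121459961) all ((544.0543212890625, 111.68537139892578), (100.10367584228516, 144.6614227294922), 14.849488258361816)
flange ((540.4036865234375, -153.2459716796875), (87.55715942382812, 61.61143112182617), 15.955860137939453)
180 plate ((538.4127197265625, 125.56336212158203), (101.29674530029297, 87.32194519042969), 89.1612319946289) all ((543.9920043945312, 111.66093444824219), (97.97265625, 141.86276245117188), 14.843295097351074)
flange ((545.2186279296875, -150.32540893554688), (81.09396362304688, 57.96781921386719), 34.48604965209961)
pin head 95 ((558.908447265625, 108.1819076538086), (7.279057025909424, 15.99769115447998), 82.24633026123047) ((210.0, 230.0), 4.123205661773682)
```

View pics/crop.png

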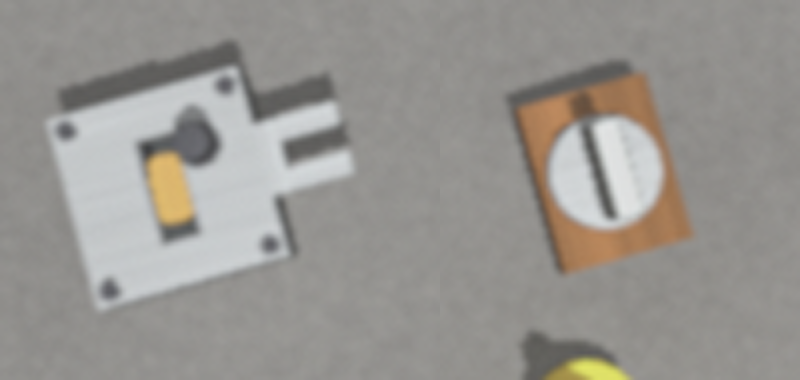

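The crop confirms it. On the left is the dark knob at crop (196,138), in the bore beside the brass-filled slot, with the fork to the right. On the right is the aluminium wing on its white flange at crop (605,170) in the wooden stand, with only the edge of the yellow look-alike visible. The block plus fork measures 100x143 mm as it should, and the stand 90x70 mm. This gives:

| Item | x (m) | y (m) |
|---|---|---|
| Socket | 0.5385 | 0.1325 (yaw 14.85°) |
| Pin | 0.560 | 0.117 |
| Notch | 0.558 | 0.058 |

The stand's yaw is about 14.6°. Next I turn the tool y axis to 104.85° and go above the pin.

```bash
cat > go.py <<'E'
import sys; from h import *
from bench import arm
# usage: go.py x y z tool_y_angle -> remaining shift in tool axes (mm) and turn (deg)
s=arm.observe(); R=Ro.from_quat(s['tcp_rot']); g=list(map(float,sys.argv[1:5])); a=np.radians(g[3])
y=np.array([np.cos(a),np.sin(a),0]); z=np.array([0,0,-1.]); G=Ro.from_matrix(np.c_[np.cross(y,z),y,z])
print('t',round(s['time_s'],2),'pos',np.round(s['eef_pos'],4),'shift now',np.round(R.inv().apply(np.array(g[:3])-s['eef_pos'])*1000,1),
 'after turn',np.round(G.inv().apply(np.array(g[:3])-s['eef_pos'])*1000,1),'turn',np.round(np.degrees((R.inv()*G).as_rotvec()),2),
 'F',np.round(s['wrist_force'],1),'open',round(s['opening'],3),'grip',np.round(s['gripper_force'],1),'q7',round(s['q'][6],2))
E
python3 -m pendant '[[[0,0,0],[0,0,-7],-1],[[0,0,0],[0,0,-7],-1],[[0,0,0],[0,0,-7],-1],[[0,0,0],[0,0,-7],-1],[[0,0,0],[0,0,-7],-1]]' 40
python3 -m pendant '[[[0,0,0],[0,0,-6.4],-1],[[0,0,0],[0,0,0],-1]]'
python3 go.py .5602 .117 .17 104.85
```

```text
time_s: 0.52
eef_pos: [0.2894, 0.5815, 0.196]
tcp_rot: [-0.078, 0.997, -0.0, -0.0]
wrist_force: [0.0, 0.1, -0.1]
opening: 0.996
gripper_force: 0.0
time_s: 0.68
eef_pos: [0.2896, 0.5815, 0.196]
tcp_rot: [-0.132, 0.991, -0.0, -0.0]
wrist_force: [0.3, 0.3, -0.3]
opening: 1.002
gripper_force: 0.0
t 0.68 pos [0.2896 0.5815 0.196 ] shift now [-139.8 -519.    26.2] after turn [-142.5 -518.3   26. ] turn [-0.04 -0.05  0.3 ] F [ 0.3  0.3 -0.3] open 1.002 grip 0.0 q7 0.58
```

```bash
python3 -m pendant '[[[-10,-37,2],[0,0,0],-1],[[-10,-37,2],[0,0,0],-1],[[-10,-37,2],[0,0,0],-1],[[-10,-37,2],[0,0,0],-1],[[-10,-37,2],[0,0,0],-1]]' >/dev/null
python3 -m pendant '[[[-10,-37,2],[0,0,0],-1],[[-10,-37,2],[0,0,0],-1],[[-10,-37,2],[0,0,0],-1],[[-10,-37,2],[0,0,0],-1],[[-10,-37,2],[0,0,0],-1]]' >/dev/null
python3 -m pendant '[[[-10,-37,2],[0,0,0],-1],[[-10,-37,2],[0,0,0],-1],[[-10,-37,2],[0,0,0],-1],[[-10,-37,0],[0,0,0],-1],[[0,0,0],[0,0,0],-1]]' >/dev/null
python3 go.py .5602 .117 .17 104.85
python3 - <<'E'
from bench import imaging; import pickle,cv2; from h import *
c=imaging.camera('wrist'); pickle.dump(c,open('w1.pkl','wb')); im=c['image'].copy()
print(c['K'],c['R'],c['t'])
for X in ([.5602,.117,.092],[.5385,.1325,.06],[.5582,.0581,.06]):
    p=proj(c,X); print(p); cv2.drawMarker(im,tuple(int(v) for v in p),(0,0,255),0,12,1)
cv2.imwrite('pics/w1.png',im)
E
```

```text
t 1.93 pos [0.5621 0.1076 0.1704] shift now [-0.5  9.6  0.3] after turn [-0.6  9.6  0.4] turn [-0.31  0.05 -0.77] F [ 0.2 -1.   0.1] open 1.0 grip 0.0 q7 1.53
[[318.56464422   0.         280.18679664]
 [  0.         318.56464422 209.33826403]
 [  0.           0.           1.        ]] [[-0.24251497  0.97013463 -0.00502912]
 [ 0.92554048  0.23291489  0.2985389 ]
 [ 0.29079429  0.0677455  -0.95438422]] [ 0.03263238 -0.57601934  0.18228305]
[291.9762596  205.95827416]
[313.38100189 177.71932301]
[229.13769065 178.7830421 ]
```

View pics/w1.png

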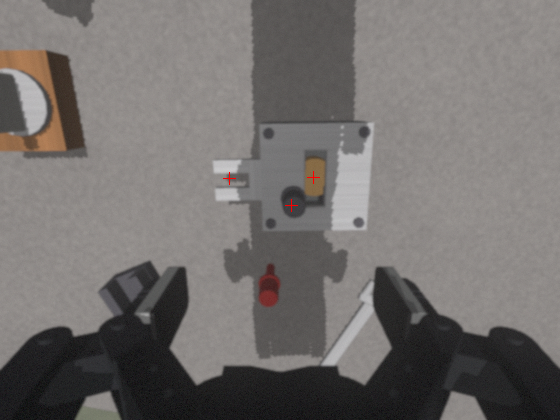

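The overlay markers land on the knob (293,203), slot (314,178) and notch (229,181) to within 2–3 mm. The red pin at (270,285) is clear. Now I descend and grip the knob above the collar.

```bash
python3 -m pendant '[[[-0.5,9.5,20],[-0.3,0,-0.8],-1],[[0,0,30],[0,0,0],-0.5],[[0,0,25],[0,0,0],-0.3],[[0,0,15],[0,0,0],-0.2],[[0,0,0],[0,0,0],-0.2]]' >/dev/null
python3 go.py .5602 .117 .068 104.85
```

```text
t 2.4 pos [0.5529 0.1279 0.0771] shift now [ -4.2 -12.5   9. ] after turn [ -4.3 -12.4   9.1] turn [ 0.33 -0.38  0.85] F [0.1 0.2 0. ] open 0.601 grip 0.0 q7 1.52
```

```bash
python3 -m pendant '[[[0,0,0],[0,0,0],-0.2],[[0,0,0],[0,0,0],-0.2]]' >/dev/null
python3 go.py .5602 .117 .068 104.85
```

```text
t 2.57 pos [0.557  0.1281 0.0816] shift now [ -0.1 -11.6  13.5] after turn [ -0.3 -11.5  13.6] turn [0.31 0.09 0.87] F [ 0.6  0.1 -0. ] open 0.599 grip 0.0 q7 1.53
```

```bash
python3 -m pendant '[[[0,-11.5,0],[0.3,0,0.9],-0.2],[[0,0,8],[0,0,0],-0.2],[[0,0,5],[0,0,0],-0.2],[[0,0,0],[0,0,0],-0.2],[[0,0,0],[0,0,0],-0.2]]' >/dev/null
python3 go.py .5602 .117 .068 104.85
python3 - <<'E'
from bench import imaging; import pickle,cv2; from h import *
c=imaging.camera('wrist'); pickle.dump(c,open('w2.pkl','wb')); im=c['image'].copy()
for X in ([.5602,.117,.092],[.5385,.1325,.06],[.5582,.0581,.06]):
    p=proj(c,X); print(p); cv2.drawMarker(im,tuple(int(v) for v in p),(0,0,255),0,12,1)
cv2.imwrite('pics/w2.png',im)
E
```

```text
t 2.98 pos [0.5591 0.1161 0.0671] shift now [-1.3  0.6 -0.9] after turn [-1.3  0.6 -0.9] turn [ 0.01 -0.05 -0.01] F [ 1.   0.1 -0.9] open 0.598 grip 0.0 q7 1.53
[281.03817899 264.18474354]
[314.86454272 214.2868584 ]
[187.4826773  214.38325223]
```

View pics/w2.png

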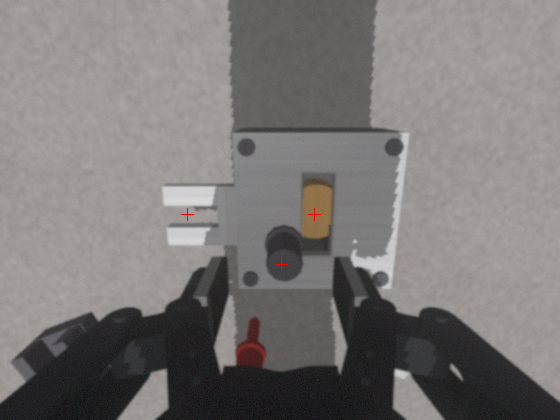

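The knob is at (285,262), between the pads and about 1.5 mm to +y of the estimate. The slot centre at (318,213) shows the same offset, so I shift slightly and close.

```bash
python3 -m pendant '[[[-1,2,-0.5],[0,0,0],-0.2],[[0,0,0],[0,0,0],1],[[0,0,0],[0,0,0],1],[[0,0,0],[0,0,0],1],[[0,0,0],[0,0,0],1]]' 40
python3 -m pendant '[[[0,0,0],[0,0,0],1],[[0,0,0],[0,0,0],1]]'
python3 go.py .5602 .118 .068 104.85
```

```text
time_s: 3.45
eef_pos: [0.56, 0.1184, 0.068]
tcp_rot: [-0.129, 0.992, -0.0, 0.0]
wrist_force: [-0.8, 0.9, -0.1]
opening: 0.034
gripper_force: 0.0
time_s: 3.62
eef_pos: [0.5599, 0.1183, 0.0679]
tcp_rot: [-0.129, 0.992, -0.0, -0.0]
wrist_force: [0.3, -0.8, -1.0]
opening: -0.0
gripper_force: 0.0
t 3.62 pos [0.5599 0.1183 0.0679] shift now [-0.2 -0.3 -0.1] after turn [-0.2 -0.3 -0.1] turn [-0.   -0.   -0.01] F [ 0.3 -0.8 -1. ] open -0.0 grip 0.0 q7 1.52
```

Run:
```python
from bench import imaging,arm; import pickle,cv2; from h import *
c=imaging.camera('wrist'); im=c['image'].copy(); s=arm.observe()
d=imaging.camera('scene'); im2=d['image'].copy()
R=Ro.from_quat(s['tcp_rot']).as_matrix()
for k in(0,.0187): 
    X=s['eef_pos']-R[:,2]*k; p=proj(c,X); print(p,proj(d,X)); cv2.drawMarker(im,tuple(int(v) for v in p),(0,0,255),0,12,1)
cv2.imwrite('pics/w3.png',np.hstack([im[150:420,100:450],cv2.resize(im2[170:260,270:420],(450,270),interpolation=cv2.INTER_CUBIC)]))
```

```text
[279.95099088 243.02854994] [337.25387866 221.8173524 ]
[279.94214117 256.78964185] [338.34386529 214.27517879]
```

View pics/w3.png

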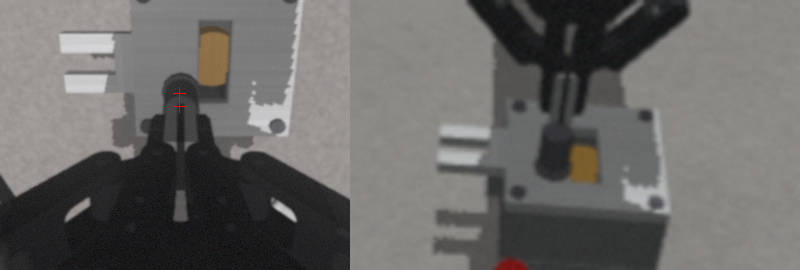

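Run:
```python
from bench import imaging,arm; import pickle,cv2; from h import *
c=imaging.camera('wrist'); d=imaging.camera('scene'); t=imaging.camera('top')
pickle.dump((c,d,t),open('m.pkl','wb'))
d0=pickle.load(open('cams.pkl','rb'))['scene']
def cr(im,u,v,w,h):
    a=cv2.resize(im[v:v+h,u:u+w],(400,300),interpolation=cv2.INTER_CUBIC).astype(float)/255
    return (np.clip(a*1.3,0,1)**.45*255).astype(np.uint8)
w2=pickle.load(open('w2.pkl','rb'))
cv2.imwrite('pics/m.png',np.vstack([np.hstack([cr(c['image'],230,200,100,75),cr(d['image'],310,180,60,45)]),np.hstack([cr(w2['image'],230,200,100,75),cr(d0['image'],310,180,60,45)])]))
for X in([.5602,.118,.092],[.5602,.118,.06]): print(proj(d,X),proj(c,X),proj(w2,X))
```

```text
[338.49338286 212.10597093] [279.33185492 261.51037417] [282.88144141 264.62436749]
[336.63732948 224.98487296] [279.44248357 238.13729612] [282.43338781 240.76001564]
```

View pics/m.png

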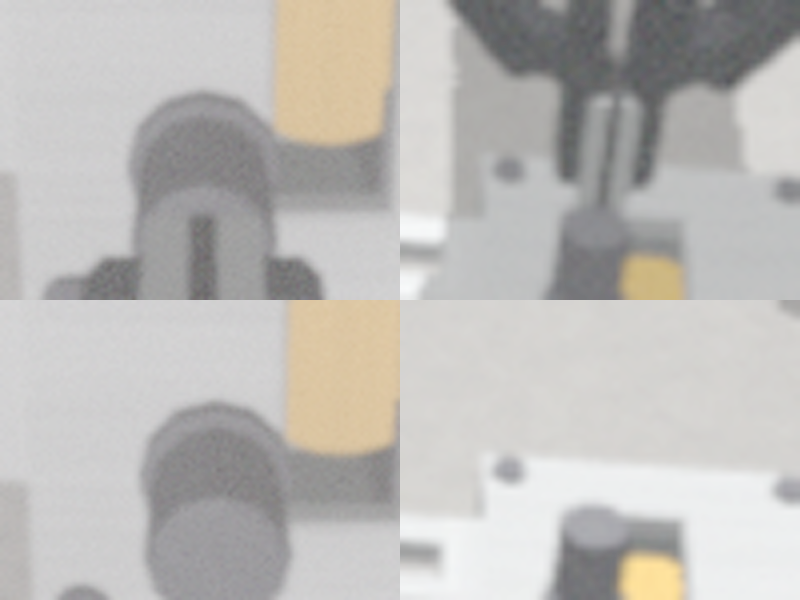

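Run:
```python
import pickle; from h import *
c,d,t=pickle.load(open('m.pkl','rb'))
for z in (.068,.08,.09,.1,.11):
  print(z,'wrist tip edge',ray(c,281,254,z).round(4),'scene tip edge',ray(d,340.5,211,z).round(4))
# knob-top ellipse centres
print(ray(pickle.load(open('w2.pkl','rb')),230+218/4,200+248/4,.092), ray(d,310+195/6.67,180+228/6.67,.092))
from bench import arm; print({k:v for k,v in arm.observe().items()}, [x for x in dir(arm) if x[0]!='_'])
```

```text
0.068 wrist tip edge [0.5667 0.1207 0.068 ] scene tip edge [0.5269 0.1164 0.068 ]
0.08 wrist tip edge [0.5613 0.1192 0.08  ] scene tip edge [0.5413 0.1186 0.08  ]
0.09 wrist tip edge [0.5567 0.118  0.09  ] scene tip edge [0.5533 0.1203 0.09  ]
0.1 wrist tip edge [0.5521 0.1167 0.1   ] scene tip edge [0.5654 0.1221 0.1   ]
0.11 wrist tip edge [0.5476 0.1155 0.11  ] scene tip edge [0.5774 0.1239 0.11  ]
[0.55851608 0.1184268  0.092     ] [0.56545493 0.12070136 0.092     ]
{'time_s': 3.8667, 'q': array([-0.2653729 ,  0.57537654, -0.02846101,  1.83900849,  0.02329058,
        0.72754568,  1.52314501]), 'joint_vel': array([-5.29930982e-04, -5.09621511e-04, -8.30017853e-04, -2.13693974e-03,
       -9.26944380e-05,  1.20635161e-03, -3.52377345e-05]), 'joint_efforts': array([ 1.44709455e-03, -5.42093468e+01,  7.45328050e-01, -1.96895081e+01,
        9.65468556e-03,  1.49685347e-03,  1.23542665e-05]), 'eef_pos': array([0.55993975, 0.11829343, 0.06793581]), 'tcp_rot': array([-1.29136961e-01,  9.91626767e-01, -2.82417058e-06, -8.87627478e-06]), 'wrist_force': array([-0.57038017,  0.44810512, -0.54732181]), 'torque': array([-0.05571573,  0.00209967,  0.0411552 ]), 'gripper_force': 0.0, 'opening': 0.004706081868454337} ['MotionError', 'grip_depth', 'observe']
```

The picture shows the shut pads ending above the knob top, with tip edges triangulating to z≈0.104 while the TCP reads 0.068. So the real fingertips sit about 35 mm above the reported TCP. I'll open, go lower while watching the force, and try again.

```bash
python3 -m pendant '[[[0,0,-5],[0,0,0],-0.2],[[0,0,0],[0,0,0],-0.2],[[0,0,0],[0,0,0],-0.2],[[0,0,0],[0,0,0],-0.2]]' | grep -E "force|open|eef"
python3 -m pendant '[[[0,0,10],[0,0,0],-0.2],[[0,0,8],[0,0,0],-0.2],[[0,0,7],[0,0,0],-0.2],[[0,0,5],[0,0,0],-0.2],[[0,0,0],[0,0,0],-0.2]]'| grep -E "force|open|eef"
python3 -m pendant '[[[0,0,0],[0,0,0],1],[[0,0,0],[0,0,0],1],[[0,0,0],[0,0,0],1],[[0,0,0],[0,0,0],1],[[0,0,0],[0,0,0],1]]' 40
python3 -m pendant '[[[0,0,0],[0,0,0],1],[[0,0,0],[0,0,0],1]]'| grep -E "force|open|eef"
```

```text
eef_pos: [0.5601, 0.1183, 0.0731]
wrist_force: [0.4, -0.0, 0.0]
opening: 0.566
gripper_force: 0.0
eef_pos: [0.5587, 0.118, 0.0412]
wrist_force: [0.2, 0.5, 0.1]
opening: 0.599
gripper_force: 0.0
time_s: 5.03
eef_pos: [0.5604, 0.1185, 0.0434]
tcp_rot: [-0.129, 0.992, 0.0, 0.0]
wrist_force: [1.7, -0.7, 0.7]
opening: 0.212
gripper_force: 39.1
eef_pos: [0.5604, 0.1185, 0.0433]
wrist_force: [0.3, -0.2, 2.6]
opening: 0.211
gripper_force: 39.1
```

Gripped: opening 0.21 is about 18 mm, at 39 N. I lift 50 mm, then move by the known bore-to-notch offset, which is tool x +17 and y −56.5.

```bash
python3 -m pendant '[[[0,0,-6],[0,0,0],1],[[0,0,-12],[0,0,0],1],[[0,0,-16],[0,0,0],1],[[0,0,-16],[0,0,0],1],[[0,0,0],[0,0,0],1]]'| grep -E "force|open|eef"
python3 -m pendant '[[[0,0,0],[0,0,0],1],[[6,-20,0],[0,0,0],1],[[6,-20,0],[0,0,0],1],[[5,-16.5,0],[0,0,0],1],[[0,0,0],[0,0,0],1]]'| grep -E "force|open|eef"
python3 -m pendant '[[[0,0,0],[0,0,0],1],[[0,0,0],[0,0,0],1],[[0,0,0],[0,0,0],1]]'| grep -E "force|open|eef"
python3 go.py .5624 .0595 .0434 104.85
python3 - <<'E'
from bench import imaging; import pickle,cv2; from h import *
c=imaging.camera('wrist'); d=imaging.camera('scene'); pickle.dump((c,d),open('m2.pkl','wb'))
cv2.imwrite('pics/n.png',np.hstack([cv2.resize(c['image'][130:330,150:350],(400,400)),cv2.resize(d['image'][160:260,280:380],(400,400),interpolation=cv2.INTER_CUBIC)]))
E
```

```text
eef_pos: [0.5622, 0.1187, 0.0966]
wrist_force: [0.9, 0.2, -0.8]
opening: 0.212
gripper_force: 39.2
eef_pos: [0.5569, 0.054, 0.092]
wrist_force: [-0.9, -0.5, -0.3]
opening: 0.212
gripper_force: 39.2
eef_pos: [0.5577, 0.0608, 0.0926]
wrist_force: [0.2, -0.2, -1.1]
opening: 0.214
gripper_force: 39.2
t 6.28 pos [0.5577 0.0608 0.0926] shift now [-4.2 -2.6 49.2] after turn [-4.2 -2.5 49.2] turn [ 0.05 -0.02  0.09] F [ 0.2 -0.2 -1.1] open 0.214 grip 39.2 q7 1.63
```

View pics/n.png

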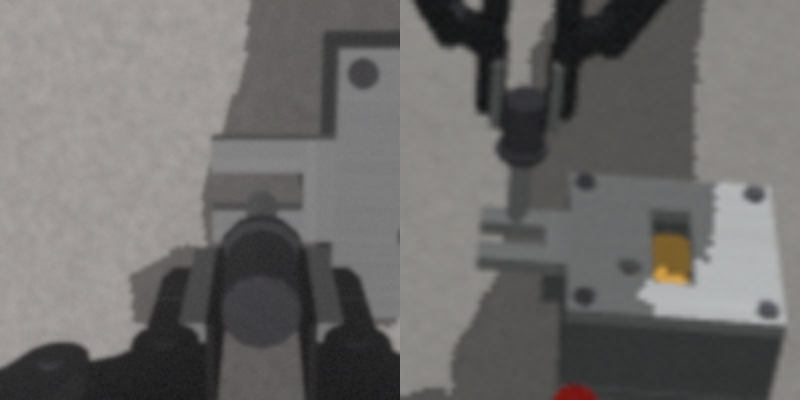

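The pin hangs upright in the pads. Its shank tip at crop (262,205) is over the notch (rows 175–205 at plate height) once its 9 mm height is allowed for. I lower it.

```bash
python3 -m pendant '[[[-0.4,-1.5,6],[0,0,0],1],[[0,0,10],[0,0,0],1],[[0,0,10],[0,0,0],1],[[0,0,8],[0,0,0],1],[[0,0,0],[0,0,0],1]]'| grep -E "force|open|eef"
python3 -m pendant '[[[0,0,6],[0,0,0],1],[[0,0,5],[0,0,0],1],[[0,0,2],[0,0,0],1],[[0,0,0],[0,0,0],1],[[0,0,0],[0,0,0],1]]'| grep -E "force|open|eef"
python3 go.py .5585 .0595 .0434 104.85
```

```text
eef_pos: [0.5569, 0.0578, 0.0565]
wrist_force: [-0.9, -0.6, -1.0]
opening: 0.212
gripper_force: 39.2
eef_pos: [0.5589, 0.058, 0.046]
wrist_force: [0.7, -0.7, -0.9]
opening: 0.211
gripper_force: 39.2
t 7.22 pos [0.5589 0.058  0.046 ] shift now [-0.   1.5  2.6] after turn [-0.   1.5  2.6] turn [-0.    0.01 -0.01] F [ 0.7 -0.7 -0.9] open 0.211 grip 39.2 q7 1.63
```

```bash
python3 -m pendant '[[[0,1,1.5],[0,0,0],1],[[0,0,1],[0,0,0],1],[[0,0,0.5],[0,0,0],1],[[0,0,0],[0,0,0],1]]'| grep -E "force|open|eef"
python3 -m pendant '[[[0,0,0],[0,0,0],0.2],[[0,0,0],[0,0,0],0],[[0,0,0],[0,0,0],-0.2],[[0,0,0],[0,0,0],-0.2],[[0,0,0],[0,0,0],-0.2]]'| grep -E "force|open|eef"
python3 -m pendant '[[[0,0,-8],[0,0,0],-0.2],[[0,0,-20],[0,0,0],-0.2],[[0,0,-30],[0,0,0],-0.2],[[0,0,-30],[0,0,0],-0.2],[[0,0,0],[0,0,0],-0.2]]'| grep -E "force|open|eef"
python3 -m pendant '[[[0,0,0],[0,0,0],-0.2],[[0,0,0],[0,0,0],-0.2]]'| grep -E "force|open|eef"
python3 - <<'E'
from bench import imaging; import pickle,cv2; from h import *
c=imaging.camera('wrist'); d=imaging.camera('scene'); t=imaging.camera('top'); pickle.dump((c,d,t),open('m3.pkl','wb'))
for X in([.5582,.0595,.092],[.5582,.0595,.06]): print(proj(c,X),proj(d,X))
cv2.imwrite('pics/n2.png',np.hstack([cv2.resize(c['image'][130:330,130:430],(450,300)),cv2.resize(d['image'][160:260,280:380],(300,300),interpolation=cv2.INTER_CUBIC)]))
E
```

```text
eef_pos: [0.5587, 0.0592, 0.0433]
wrist_force: [-1.4, 0.2, 3.5]
opening: 0.21
gripper_force: 39.6
eef_pos: [0.5585, 0.0589, 0.0429]
wrist_force: [-0.5, -0.7, 0.2]
opening: 0.602
gripper_force: 0.0
eef_pos: [0.5627, 0.0595, 0.1371]
wrist_force: [0.4, 0.3, 0.0]
opening: 0.602
gripper_force: 0.0
eef_pos: [0.5582, 0.0589, 0.1309]
wrist_force: [0.5, -0.5, -0.0]
opening: 0.601
gripper_force: 0.0
[280.7756799  221.51976892] [308.47610308 204.14126706]
[280.6884395 208.3292967] [307.46050889 216.96332075]
```

View pics/n2.png

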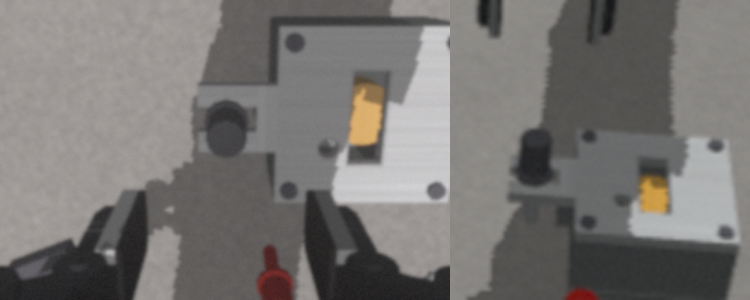

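The pin now hangs upright in the notch, knob at crop (228,135), released, and the bore is empty at (327,147). Next I measure the fitting: flange circle at z=0.040 and wing top at z=0.085.

```bash
python3 - <<'E'
import pickle; from h import *
c,d,t=pickle.load(open('m3.pkl','rb')); im=t['image']; hsv=cv2.cvtColor(im,cv2.COLOR_BGR2HSV)
m=np.zeros(im.shape[:2],np.uint8); R=(slice(205,270),slice(315,370))
m[R]=((hsv[...,2]>165)&(hsv[...,1]<60))[R]
dm=cv2.morphologyEx(m,cv2.MORPH_CLOSE,np.ones((13,13))); dm=cv2.morphologyEx(dm,cv2.MORPH_OPEN,np.ones((15,15)))
cn=big(dm); (u,v),r=cv2.minEnclosingCircle(cn); e=cv2.fitEllipse(cn); print(u,v,r,e, ray(t,e[0][0],e[0][1],.04), rect(t,cn,.04)[:2])
V=hsv[...,2]
for T in(211,216,220):
    b=np.zeros_like(m); b[R]=((V>T)&(hsv[...,1]<60))[R]
    if b.any(): print(T,b.sum(),rect(t,big(b),.085))
k=np.zeros_like(m); k[R]=((V<130)&(hsv[...,1]<60)&(dm>0))[R]; print('dark side',rect(t,big(k),.06))
st=np.zeros_like(m); st[R]=((hsv[...,1]>80)&(hsv[...,0]<20))[R]
print('stand',rect(t,big(cv2.morphologyEx(st,cv2.MORPH_CLOSE,np.ones((15,15)))),.032))
E
python3 go.py .542 -.153 .10 104.85
```

```text
341.5 242.0 18.117769241333008 ((341.43682861328125, 240.67816162109375), (25.213382720947266, 35.05707931518555), 173.3756866455078) [ 0.53424289 -0.1539564   0.04      ] ((531.653076171875, -153.02207946777344), (49.895442962646484, 66.43611907958984))
211 432 ((541.5326538085938, -160.37400817871094), (49.7734375, 25.227678298950195), 14.10168743133545)
216 400 ((542.195556640625, -160.1990203857422), (48.40205001831055, 24.663366317749023), 14.100457191467285)
220 356 ((542.6727294921875, -160.03204345703125), (47.563697814941406, 24.282760620117188), 14.859696388244629)
dark side ((540.9231567382812, -146.26806640625), (46.78506851196289, 4.110669136047363), 14.89140510559082)
stand ((540.9288330078125, -153.0229949951172), (90.00999450683594, 70.1248779296875), 14.578608512878418)
t 8.7 pos [0.5575 0.0588 0.1298] shift now [  69.1 -200.8   29.9] after turn [  69.2 -200.8   29.8] turn [ 0.01 -0.14  0.  ] F [-0.1 -0.7 -0.3] open 0.597 grip 0.0 q7 1.63
```

```bash
python3 -m pendant '[[[10,-33,0],[0,0,0],-0.2],[[12,-35,0],[0,0,0],-0.2],[[12,-35,0],[0,0,0],-0.2],[[12,-35,0],[0,0,0],-0.2],[[12,-35,0],[0,0,0],-0.2]]'| grep -E "eef"
python3 -m pendant '[[[11,-28,0],[0,0,0],-0.2],[[0,0,0],[0,0,0],-0.2],[[0,0,0],[0,0,0],-0.2],[[0,0,0],[0,0,0],-0.2],[[0,0,0],[0,0,0],-0.2]]'| grep -E "eef"
python3 go.py .5415 -.1535 .13 104.85
python3 - <<'E'
from bench import imaging; import pickle,cv2; from h import *
c=imaging.camera('wrist'); pickle.dump(c,open('w4.pkl','wb')); im=c['image']; hsv=cv2.cvtColor(im,cv2.COLOR_BGR2HSV)
p=proj(c,[.5415,-.1535,.085]); print(p, proj(c,[.5415,-.1535,.04]))
u,v=p.astype(int)
# stand mask and low-saturation bits inside it
st=((hsv[...,1]>80)&(hsv[...,0]<20)).astype(np.uint8); n=big(st); h=cv2.convexHull(n); print('stand',rect(c,h,.032))
ins=cv2.fillConvexPoly(np.zeros_like(st),h,1)
print('rows',hsv[v,u-60:u+60:4,2]); print('cols',hsv[v-60:v+60:4,u,2])
fl=ins&(hsv[...,1]<60).astype(np.uint8); cn=big(fl); print('nonwood',rect(c,cn,.04))
cv2.imwrite('pics/w4.png',cv2.resize(im[v-100:v+100,u-130:u+130],(780,600),interpolation=cv2.INTER_CUBIC)); print(u,v)
E
```

```text
eef_pos: [0.5457, -0.1246, 0.13]
eef_pos: [0.5433, -0.151, 0.1304]
t 9.53 pos [ 0.5433 -0.151   0.1304] shift now [ 2.4 -1.9  0.4] after turn [ 2.4 -1.9  0.4] turn [ 0.08 -0.03  0.13] F [ 0.1  0.5 -0.3] open 0.6 grip 0.0 q7 2.03
[277.27333616 215.21306131] [277.63511545 198.86028644]
stand ((540.6449584960938, -152.44964599609375), (90.880859375, 69.06661224365234), 14.9324312210083)
rows [148 149 150 150 148 153 155 154 166 194 197 196 197 193 220 225 226 220
 179 197 199 197 196 176 170 163 155 154 151 153]
cols [169 168 167 185 189 115 120 164 225 227 226 226 227 226 225 225 225 224
 224 223 223 222 221 166 147 104 100  99  97 100]
nonwood ((545.8909301757812, -153.0629119873047), (59.269287109375, 68.64742279052734), 71.24173736572266)
277 215
```

View pics/w4.png

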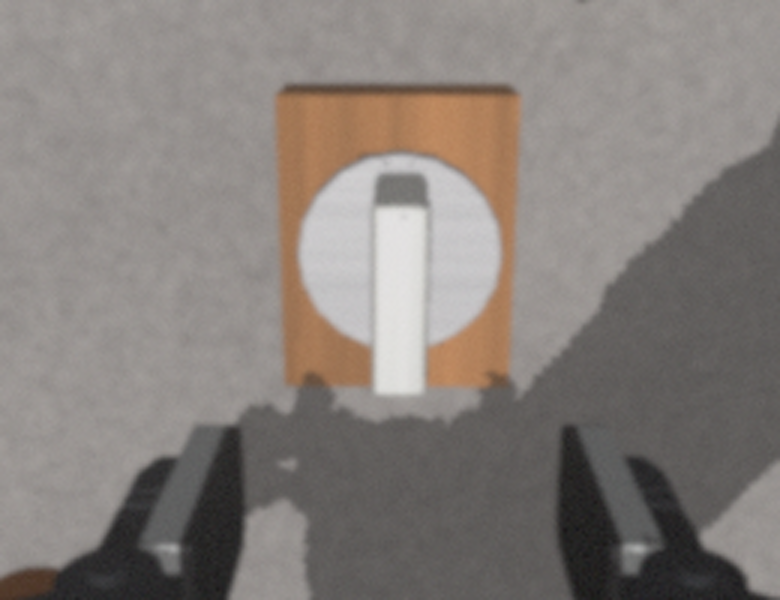

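The wing's top face spans crop rows 205–395 and columns 373–427, and the flange circle is centred at crop (400,252). The wing is parallel to the image columns, so it is already aligned with the tool.

Run:
```python
import pickle; from h import *
c=pickle.load(open('w4.pkl','rb'))
a=ray(c,280.3,183.3,.085);b=ray(c,280.2,246.7,.085); print(a,b,np.linalg.norm(a-b),(a+b)/2,np.degrees(np.arctan2(*(b-a)[[1,0]])), ray(c,280.3,199,.04))
```

```text
[ 0.51789227 -0.15751123  0.085     ] [ 0.56514188 -0.14497432  0.085     ] 0.048884557882177396 [ 0.54151708 -0.15124278  0.085     ] 14.860085666626746 [ 0.541027   -0.15123647  0.04      ]
```

```bash
python3 -m pendant '[[[2,0,15],[0,0,0],-0.2],[[0,0,28],[0,0,0],-0.2],[[0,0,28],[0,0,0],-0.2],[[0,0,20],[0,0,0],-0.2],[[0,0,0],[0,0,0],-0.2]]'| grep -E "eef|force"
python3 -m pendant '[[[0,0,6],[0,0,0],-0.2],[[0,0,4],[0,0,0],-0.2],[[0,0,0],[0,0,0],-0.2],[[0,0,0],[0,0,0],-0.2]]'| grep -E "eef|force"
python3 go.py .5414 -.1512 .0275 104.85
```

```text
eef_pos: [0.5383, -0.1511, 0.0361]
wrist_force: [-0.6, 0.5, 1.0]
gripper_force: 0.0
eef_pos: [0.5422, -0.1535, 0.0309]
wrist_force: [-0.1, -0.7, -0.9]
gripper_force: 0.0
t 10.33 pos [ 0.5422 -0.1535  0.0309] shift now [0.2 2.4 3.4] after turn [0.2 2.4 3.4] turn [-0.04  0.08  0.01] F [-0.1 -0.7 -0.9] open 0.601 grip 0.0 q7 2.04
```

```bash
python3 -m pendant '[[[0,2.4,3],[0,0,0],-0.2],[[0,0,0],[0,0,0],-0.2],[[0,0,0],[0,0,0],0.5],[[0,0,0],[0,0,0],1],[[0,0,0],[0,0,0],1]]' 80| grep -E "eef|force|open"
python3 -m pendant '[[[0,0,0],[0,0,0],1],[[0,0,0],[0,0,0],1],[[0,0,0],[0,0,0],1]]'| grep -E "eef|force|open"
python3 go.py .5414 -.1512 .0275 104.85
python3 - <<'E'
from bench import imaging; import pickle; from h import *
c=imaging.camera('wrist'); d=imaging.camera('scene'); pickle.dump((c,d),open('g.pkl','wb'))
E
```

```text
eef_pos: [0.5409, -0.1513, 0.0271]
wrist_force: [-0.1, -0.0, 0.3]
opening: 0.181
gripper_force: 0.0
eef_pos: [0.5411, -0.1514, 0.0273]
wrist_force: [0.0, -0.4, 3.0]
opening: 0.145
gripper_force: 78.8
t 11.0 pos [ 0.5411 -0.1514  0.0273] shift now [-0.3  0.1 -0.2] after turn [-0.3  0.1 -0.2] turn [-0.02  0.03 -0.02] F [ 0.  -0.4  3. ] open 0.145 grip 78.8 q7 2.03
```

Gripped on the 14 mm bar at 79 N. A numeric check of where the pads really end on the wing, sampling the scene image beside the bar:

Run:
```python
import pickle; from h import *
c,d=pickle.load(open('g.pkl','rb')); a=np.radians(14.85); ex=np.array([np.cos(a),np.sin(a),0]); ey=np.array([-np.sin(a),np.cos(a),0]); W=np.array([.5412,-.1513,0])
for off in(-22,-18,-14,-11,0,11,14,18,22):
    r=[]
    for z in np.arange(.035,.125,.005):
        p=proj(d,W+ex*.011+ey*off/1000+[0,0,z]); r.append(int(cv2.getRectSubPix(d['image'],(1,1),tuple(map(float,p)))[0,0].mean()))
    print(off,r)
print('tip at shut rep+34 z idx', proj(d,W+[0,0,.061]))
```

```text
-22 [130, 175, 183, 176, 129, 112, 126, 135, 136, 132, 135, 140, 139, 130, 85, 29, 25, 30]
-18 [109, 133, 171, 182, 169, 117, 104, 100, 81, 78, 73, 75, 84, 68, 33, 24, 24, 25]
-14 [105, 105, 139, 171, 172, 149, 99, 79, 45, 44, 46, 44, 45, 30, 25, 25, 25, 25]
-11 [95, 95, 106, 128, 128, 124, 88, 86, 87, 66, 64, 67, 67, 61, 27, 26, 24, 25]
0 [85, 84, 82, 83, 82, 82, 83, 96, 121, 125, 127, 168, 179, 138, 97, 96, 129, 132]
11 [109, 108, 106, 109, 98, 74, 69, 67, 66, 66, 67, 67, 67, 58, 36, 31, 30, 27]
14 [108, 107, 113, 151, 162, 122, 94, 61, 45, 46, 48, 47, 45, 35, 25, 25, 26, 23]
18 [116, 115, 142, 179, 181, 180, 172, 100, 41, 29, 29, 25, 27, 25, 26, 23, 26, 23]
22 [143, 175, 176, 182, 181, 182, 169, 123, 119, 90, 53, 42, 41, 45, 35, 24, 23, 32]
tip at shut rep+34 z idx [213.89240985 187.63262583]
```

The pads end at z≈0.062, at about the wing's mid height and covering its upper half. I refine the socket from the wrist view taken earlier, using the plate screws and plate edges, since the same camera measured the wing.

Run:
```python
import pickle; from h import *
for nm,c in (('m3w',pickle.load(open('m3.pkl','rb'))[0]),('w1',pickle.load(open('w1.pkl','rb'))),('m3top',pickle.load(open('m3.pkl','rb'))[2])):
    S=np.array([.5385,.1335,.06]); a=np.radians(14.85); ex=np.array([np.cos(a),np.sin(a),0]); ey=np.array([-np.sin(a),np.cos(a),0])
    g=cv2.cvtColor(c['image'],cv2.COLOR_BGR2GRAY).astype(float)
    # rectify plate plane: 0.5 mm per px around S, block axes (x right, y down=+y)
    n=280; H=np.array([proj(c,S+ex*i+ey*j) for i,j in((-.07,-.07),(.07,-.07),(.07,.07),(-.07,.07))],np.float32)
    M=cv2.getPerspectiveTransform(np.array([[0,0],[n,0],[n,n],[0,n]],np.float32),H)
    r=cv2.warpPerspective(g.astype(np.uint8),M,(n,n),flags=cv2.INTER_LINEAR|cv2.WARP_INVERSE_MAP)
    hsv=cv2.cvtColor(cv2.warpPerspective(c['image'],M,(n,n),flags=cv2.INTER_LINEAR|cv2.WARP_INVERSE_MAP),cv2.COLOR_BGR2HSV)
    bl=cv2.morphologyEx(r,cv2.MORPH_BLACKHAT,cv2.getStructuringElement(2,(25,25)))
    th=(bl>25).astype(np.uint8); k,_,st,ce=cv2.connectedComponentsWithStats(th)
    print(nm,[(np.round((ce[i]-n/2)/2,1).tolist(),int(st[i,4]),(st[i,2:4]/2).tolist()) for i in range(1,k) if 60<st[i,4]<5000 and max(abs(ce[i]-n/2))<110])
    for q in(-30,30):
        print(' profile along y at x=',q, r[int(n/2+q*0),:][::7] if 0 else '', [int(v) for v in r[12:268:4, n//2+2*q]])
```

```text
m3w [([-47.4, -17.2], 1997, [36.0, 98.5]), ([27.4, -52.1], 199, [19.0, 4.5]), ([-40.5, -41.4], 316, [10.5, 10.0]), ([43.2, -41.5], 324, [11.0, 9.5]), ([50.2, -28.1], 254, [15.5, 8.0]), ([18.5, -20.7], 311, [10.0, 12.0]), ([5.9, 1.7], 1682, [53.5, 20.0]), ([-40.3, 42.3], 409, [11.5, 12.0]), ([43.4, 42.3], 424, [12.0, 12.0])]
 profile along y at x= -30  [98, 97, 100, 100, 98, 69, 61, 89, 123, 125, 124, 125, 124, 124, 123, 125, 124, 124, 125, 125, 125, 125, 125, 124, 124, 125, 125, 127, 125, 126, 125, 125, 126, 125, 125, 126, 125, 125, 125, 126, 127, 126, 125, 137, 185, 199, 197, 200, 198, 198, 199, 199, 199, 199, 198, 198, 198, 174, 153, 152, 153, 153, 153, 154]
 profile along y at x= 30  [94, 97, 95, 98, 93, 79, 61, 88, 120, 121, 121, 121, 122, 121, 120, 122, 123, 122, 121, 120, 122, 122, 122, 122, 131, 179, 195, 195, 195, 195, 195, 195, 194, 195, 193, 195, 195, 194, 197, 197, 197, 197, 197, 197, 197, 197, 197, 197, 198, 198, 196, 197, 199, 198, 197, 198, 196, 169, 147, 150, 150, 149, 150, 151]
w1 [([-30.7, -52.5], 527, [31.0, 8.0]), ([-40.5, -41.3], 280, [9.5, 9.5]), ([43.2, -41.3], 
[... 763 characters left out ...]
, 180, 180, 182, 182, 182, 182, 181, 164, 140, 135, 133, 134, 137, 138]
m3top [([23.5, 42.3], 582, [50.5, 7.5])]
 profile along y at x= -30  [90, 90, 90, 91, 91, 91, 91, 92, 92, 92, 92, 93, 92, 93, 94, 92, 93, 94, 93, 93, 93, 93, 93, 94, 93, 93, 92, 93, 93, 92, 92, 92, 91, 91, 92, 91, 91, 90, 90, 90, 91, 90, 89, 87, 85, 85, 85, 83, 83, 82, 82, 82, 80, 79, 78, 75, 74, 71, 75, 93, 110, 122, 133, 145]
 profile along y at x= 30  [91, 91, 92, 93, 93, 92, 93, 93, 93, 94, 93, 93, 93, 94, 95, 94, 93, 94, 93, 93, 93, 93, 93, 92, 92, 92, 92, 92, 91, 91, 91, 91, 90, 90, 90, 90, 89, 88, 86, 85, 84, 83, 81, 78, 83, 98, 114, 120, 121, 121, 120, 114, 96, 82, 98, 115, 121, 121, 121, 120, 119, 127, 139, 146]
```

Screws in two wrist views agree and give the socket at (0.5398, 0.1343); the bore checks out to within 0.2 mm. I lift the fitting 100 mm so it clears the parked pin, then carry it over.

```bash
python3 -m pendant '[[[0,0,-8],[0,0,0],1],[[0,0,-22],[0,0,0],1],[[0,0,-30],[0,0,0],1],[[0,0,-30],[0,0,0],1],[[0,0,-10],[0,0,0],1]]'| grep -E "eef|force|open"
python3 -m pendant '[[[0,0,0],[0,0,0],1],[[-6,22,0],[0,0,0],1],[[-9,36,0],[0,0,0],1],[[-10,38,0],[0,0,0],1],[[-10,38,0],[0,0,0],1]]'| grep -E "eef|force|open"
python3 -m pendant '[[[-10,38,0],[0,0,0],1],[[-10,38,0],[0,0,0],1],[[-10,36,0],[0,0,0],1],[[-7,26,0],[0,0,0],1],[[0,0,0],[0,0,0],1]]'| grep -E "eef|force|open"
python3 -m pendant '[[[0,0,0],[0,0,0],1],[[0,0,0],[0,0,0],1],[[0,0,0],[0,0,0],1],[[0,0,0],[0,0,0],1],[[0,0,0],[0,0,0],1]]'| grep -E "eef|force|open"
python3 go.py .5397 .1342 .08 104.85
python3 - <<'E'
from bench import imaging; import pickle; from h import *
pickle.dump([imaging.camera(n) for n in('wrist','scene','top')],open('s.pkl','wb'))
E
```

```text
eef_pos: [0.5425, -0.1516, 0.1306]
wrist_force: [1.2, -0.2, -2.7]
opening: 0.14
gripper_force: 78.5
eef_pos: [0.5382, -0.0116, 0.1248]
wrist_force: [0.4, -0.2, -2.6]
opening: 0.144
gripper_force: 78.6
eef_pos: [0.5382, 0.1388, 0.1249]
wrist_force: [-0.3, 1.1, -3.3]
opening: 0.147
gripper_force: 78.7
eef_pos: [0.5406, 0.1288, 0.1266]
wrist_force: [0.4, 0.6, -2.4]
opening: 0.147
gripper_force: 78.7
t 12.77 pos [0.5406 0.1288 0.1266] shift now [-0.5  5.5 46.6] after turn [-0.5  5.4 46.6] turn [-0.02 -0.03 -0.12] F [ 0.4  0.6 -2.4] open 0.147 grip 78.7 q7 1.49
```

```bash
python3 -m pendant '[[[-0.5,5.4,10],[0,0,-0.1],1],[[0,0,20],[0,0,0],1],[[0,0,10],[0,0,0],1],[[0,0,0],[0,0,0],1],[[0,0,0],[0,0,0],1]]'| grep -E "eef|force|open"
python3 -m pendant '[[[0,0,0],[0,0,0],1],[[0,0,0],[0,0,0],1],[[0,0,0],[0,0,0],1]]'| grep -E "eef|force|open"
python3 go.py .5397 .1342 .08 104.85
```

```text
eef_pos: [0.539, 0.1354, 0.0862]
wrist_force: [-0.4, 0.3, -3.1]
opening: 0.146
gripper_force: 78.6
eef_pos: [0.5405, 0.1357, 0.0877]
wrist_force: [-0.0, 0.3, -2.5]
opening: 0.144
gripper_force: 78.6
t 13.58 pos [0.5405 0.1357 0.0877] shift now [ 1.1 -1.2  7.7] after turn [ 1.1 -1.2  7.7] turn [0.   0.09 0.08] F [-0.   0.3 -2.5] open 0.144 grip 78.6 q7 1.48
```

```bash
python3 -m pendant '[[[1.1,-1.2,0],[0,0,0],1],[[0,0,4],[0,0,0],1],[[0,0,4],[0,0,0],1],[[0,0,2],[0,0,0],1],[[0,0,0],[0,0,0],1]]'| grep -E "eef|force|open"
python3 -m pendant '[[[0,0,0],[0,0,0],1],[[0,0,0],[0,0,0],1]]'| grep -E "eef|force|open"
python3 go.py .5397 .1342 .0703 104.85
```

```text
eef_pos: [0.5384, 0.1339, 0.0762]
wrist_force: [0.6, -0.2, -3.1]
opening: 0.143
gripper_force: 78.7
eef_pos: [0.5391, 0.1341, 0.0769]
wrist_force: [0.1, 0.7, -3.3]
opening: 0.144
gripper_force: 78.7
t 14.17 pos [0.5391 0.1341 0.0769] shift now [-0.6 -0.1  6.6] after turn [-0.6 -0.1  6.6] turn [0.  0.  0.1] F [ 0.1  0.7 -3.3] open 0.144 grip 78.7 q7 1.48
```

No contact with the bar just entering the slot. Continuing down.

```bash
python3 -m pendant '[[[-0.5,0,2],[0,0,0],1],[[0,0,3],[0,0,0],1],[[0,0,2],[0,0,0],1],[[0,0,0],[0,0,0],1],[[0,0,0],[0,0,0],1]]'| grep -E "eef|force|open"
python3 -m pendant '[[[0,0,3],[0,0,0],1],[[0,0,3],[0,0,0],1],[[0,0,0],[0,0,0],1],[[0,0,0],[0,0,0],1]]'| grep -E "eef|force|open"
python3 go.py .5397 .1342 .0553 104.85
```

```text
eef_pos: [0.5393, 0.1342, 0.0697]
wrist_force: [-0.7, -0.0, -3.6]
opening: 0.147
gripper_force: 78.9
eef_pos: [0.5398, 0.1343, 0.0642]
wrist_force: [-2.1, -0.4, 3.3]
opening: 0.143
gripper_force: 79.6
t 14.92 pos [0.5398 0.1343 0.0642] shift now [ 0.1 -0.1  8.9] after turn [ 0.1 -0.1  8.9] turn [0.   0.03 0.09] F [-2.1 -0.4  3.3] open 0.143 grip 79.6 q7 1.48
```

```bash
python3 -m pendant '[[[0,0,3],[0,0,0],1],[[0,0,3],[0,0,0],1],[[0,0,2],[0,0,0],1],[[0,0,0],[0,0,0],1],[[0,0,0],[0,0,0],1]]'| grep -E "eef|force|open"
python3 -m pendant '[[[0,0,1],[0,0,0],1],[[0,0,1],[0,0,0],1],[[0,0,0],[0,0,0],1],[[0,0,0],[0,0,0],1]]'| grep -E "eef|force|open"
python3 go.py .5397 .1342 .0553 104.85
```

```text
eef_pos: [0.5398, 0.1343, 0.0565]
wrist_force: [-1.8, -0.8, 7.5]
opening: 0.144
gripper_force: 80.0
eef_pos: [0.5399, 0.1343, 0.0553]
wrist_force: [-5.0, -2.0, 13.7]
opening: 0.145
gripper_force: 81.1
t 15.67 pos [0.5399 0.1343 0.0553] shift now [ 0.2 -0.  -0. ] after turn [ 0.2 -0.  -0. ] turn [-0.    0.04  0.09] F [-5.  -2.  13.7] open 0.145 grip 81.1 q7 1.48
```

Flush: the eef is at 0.0553 as predicted and the force is rising past the spring's. Now I turn clockwise, which is +z about the down-pointing tool.

```bash
python3 -m pendant '[[[0,0,0],[0,0,4],1],[[0,0,0],[0,0,5],1],[[0,0,0],[0,0,5],1],[[0,0,0],[0,0,5],1],[[0,0,0],[0,0,0],1]]'| grep -E "eef|force|open"
python3 - <<'E'
from bench import arm; print(arm.observe()['torque'])
E
python3 go.py .5397 .1342 .0553 18.85
```

```text
eef_pos: [0.5411, 0.1347, 0.0552]
wrist_force: [-1.3, -0.1, 9.0]
opening: 0.147
gripper_force: 80.6
[-0.06426938  0.23736938 -0.10961954]
t 16.08 pos [0.5411 0.1347 0.0552] shift now [ 1.3 -0.6 -0.1] after turn [ 0.  -1.4 -0.1] turn [ 0.15  0.12 66.83] F [-1.3 -0.1  9. ] open 0.147 grip 80.6 q7 1.21
```

```bash
python3 -m pendant '[[[1,-0.5,0.3],[0,0,5],1],[[0,0,0],[0,0,5],1],[[0,0,0],[0,0,5],1],[[0,0,0],[0,0,5],1],[[0,0,0],[0,0,5],1]]'| grep -E "eef|force|open"
python3 -m pendant '[[[0,0,0.2],[0,0,5],1],[[0,0,0],[0,0,5],1],[[0,0,0],[0,0,5],1],[[0,0,0],[0,0,5],1],[[0,0,0],[0,0,0],1]]'| grep -E "eef|force|open"
python3 - <<'E'
from bench import arm; print(arm.observe()['torque'])
E
python3 go.py .5397 .1342 .0553 18.85
```

```text
eef_pos: [0.5405, 0.134, 0.0552]
wrist_force: [-0.8, -2.0, 11.0]
opening: 0.141
gripper_force: 80.8
eef_pos: [0.5408, 0.134, 0.0552]
wrist_force: [-0.9, -1.1, 11.6]
opening: 0.147
gripper_force: 81.0
[-0.26423578  0.16294014 -0.07372483]
t 16.92 pos [0.5408 0.134  0.0552] shift now [ 0.9 -0.7 -0.1] after turn [ 0.6 -1.  -0.1] turn [ 0.24  0.09 21.83] F [-0.9 -1.1 11.6] open 0.147 grip 81.0 q7 0.58
```

```bash
python3 -m pendant '[[[0.5,-0.5,0],[0,0,5],1],[[0,0,0.2],[0,0,5],1],[[0,0,0],[0,0,5],1],[[0,0,0],[0,0,5],1],[[0,0,0],[0,0,1.5],1]]'| grep -E "eef|force|open"
python3 -m pendant '[[[0,0,0.3],[0,0,0],1],[[0,0,0],[0,0,0],1],[[0,0,0],[0,0,0],1],[[0,0,0],[0,0,0],1],[[0,0,0],[0,0,0],1]]'| grep -E "eef|force|open"
python3 go.py .5397 .1342 .0553 18.85
python3 - <<'E'
from bench import imaging,arm; import pickle; from h import *
print(arm.observe()['torque'])
c,d,t=[imaging.camera(n) for n in('wrist','scene','top')]; pickle.dump((c,d,t),open('f.pkl','wb'))
def hs(i): return cv2.cvtColor(i['image'],cv2.COLOR_BGR2HSV)
# wing top face: brightest low-sat blob near axis, wrist & scene
for nm,k in(('wrist',c),('scene',d)):
    p=proj(k,[.5398,.1343,.113]); q=proj(k,[.5398,.1343,.068]); h=hs(k); print(nm,p,q)
    u,v=q.astype(int)
    m=np.zeros(h.shape[:2],np.uint8); m[v-45:v+45,u-60:u+60]=((h[...,2]>205)&(h[...,1]<50))[v-45:v+45,u-60:u+60]
    if m.any(): print(m.sum(),rect(k,big(m),.068),rect(k,big(m),.113))
# pin: dark blob at knob top in scene and top views
p=proj(d,[.5595,.0599,.092]).astype(int); g=d['image'].max(2); 
m=np.zeros(g.shape,np.uint8); m[p[1]-14:p[1]+22,p[0]-14:p[0]+14]=(g<60)[p[1]-14:p[1]+22,p[0]-14:p[0]+14]
b=big(m); print('pin scene',p,cv2.boundingRect(b)); 
d0=pickle.load(open('m3.pkl','rb'))[1]['image'].max(2); m[:]=0; m[p[1]-14:p[1]+22,p[0]-14:p[0]+14]=(d0<60)[p[1]-14:p[1]+22,p[0]-14:p[0]+14]; print('pin before',cv2.boundingRect(big(m)))
E
```

```text
eef_pos: [0.5405, 0.1338, 0.0552]
wrist_force: [-0.4, -1.0, 13.7]
opening: 0.147
gripper_force: 81.4
eef_pos: [0.5405, 0.1339, 0.0552]
wrist_force: [-1.7, -1.7, 16.3]
opening: 0.146
gripper_force: 81.7
t 17.75 pos [0.5405 0.1339 0.0552] shift now [ 0.6 -0.7 -0.1] after turn [ 0.6 -0.7 -0.1] turn [0.29 0.03 0.55] F [-1.7 -1.7 16.3] open 0.146 grip 81.7 q7 0.29
[-0.29460263  0.45364223  0.00854502]
wrist [279.00243403 296.88466701] [278.94144151 251.76588589]
1470 ((514.6858520507812, 124.35157012939453), (14.223738670349121, 53.926239013671875), 16.035825729370117) ((514.6766967773438, 146.84954833984375), (10.295924186706543, 39.03483581542969), 16.03582191467285)
scene [351.10168418 198.77581552] [348.02972861 217.26725147]
6 ((490.98309326171875, 104.27880859375), (6.326026916503906, 3.6307928562164307), 47.5883674621582) ((548.3231811523438, 113.39500427246094), (5.756668567657471, 3.3039958477020264), 47.58837890625)
pin scene [308 204] (303, 208, 10, 14)
pin before (302, 204, 12, 18)
```

Run:
```python
import pickle; from h import *
for nm,d in(('before',pickle.load(open('m3.pkl','rb'))[1]),('now',pickle.load(open('f.pkl','rb'))[1])):
    g=d['image'].max(2)
    for T in(60,75,85):
        m=np.zeros(g.shape,np.uint8); m[195:225,297:320]=(g<T)[195:225,297:320]; print(nm,T,cv2.boundingRect(big(m)))
    print(g[196:226:2,308])
from bench import ticket; print(ticket.job_done())
```

```text
before 60 (302, 204, 12, 18)
before 75 (301, 203, 14, 19)
before 85 (301, 197, 19, 25)
[139 138 144 115  55  55  53  40  38  41  41  41  48  87 103]
now 60 (303, 208, 10, 14)
now 75 (302, 207, 12, 15)
now 85 (301, 206, 14, 16)
[139 140 143 126  90  92  83  40  40  38  40  41  50  88 101]
the job is handed in; nothing more can be done
None
```

The job is handed in, but no verdict came back. By my measurements the pin is parked upright in the notch. The fitting is seated flush and turned about 1.49 rad clockwise, with the wing still gripped at about 82 N and pressed down.

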